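# Run the tube sleeves out of the gravity chute into the bin

## Robot

A 6-joint arm with a two-finger parallel gripper is mounted at the origin on the work surface. World frame = base frame: x ahead of the robot, y to its left, z up, the work surface at z = 0. Lengths are in m, angles in rad, forces in N, time in s.
With the tool pointing down it reaches from about 0.4 to 0.825 m from the base axis. Payload 7 kg.
Tool frame: the origin (TCP) lies between the finger pads; the fingertips stand 22 mm ahead of it and the grasp point (between the pads) lies 3 mm ahead of it (arm.tip_reach is the distance from the TCP to the fingertips, in m); z points along the fingers, y is the line along which they close (so a half turn about z gives the same grasp; the last joint's range is limited). The gripper opens to 88 mm and grips with 3 to 60 N. Pads are 19 mm wide; open, the fingers measure 130 mm over their backs; the gripper's body (78 mm by 193 mm) begins 47 mm behind the grasp point.
Start: joints at [1.441, 0.359, 0.012, 0, -1.224, -0.288], TCP at [0.274, 0.617, 0.249] pointing down, gripper open.
Joint ranges: [-3.07, 3.07], [-1.43, 2.12], [-1.02, 1.25], [-3.03, 1.67], [-3.05, -0], [-3.03, 3.03]. Speed limits (rad/s): [2.39, 2.39, 3.01, 3.14, 3.14, 3.14].

## Interface

Orientations are given as [roll, pitch, yaw] about the fixed x, y, z axes, in that order (R = Rz(yaw) Ry(pitch) Rx(roll)).
In Python, from station import arm, viewer gives the robot as it stands. The module is installed in compiled form; this text tells all that it offers.
- The arm moves only by the tool apply_moves, never from a script. Its argument "commands" is a list that holds one entry, the list of rows, each a list of 5 numbers: the closure, from -1 (fully open) to 1 (shut), then the shift along the world's x, y, z as a fraction of full scale, then the turn about the world's z as a fraction of full scale. In form: [[[fingers, tx, ty, tz, yaw], ...]]. A call has 1 to 12 rows; each row shifts and turns the commanded pose from where the row before left it; what a row does not reach is not made up. Full scale, the value 1, is 20 cm for a shift and pi rad for a turn. A row lasts 1/10 s, in which the tool goes at most 50 mm and 8.59 degrees, less where a joint would pass 70% of its speed; a pose out of reach is approached as far as the arm can. A call with a number of a shift or a turn outside -1 to 1 is refused whole. A call with a gripper value outside its range is refused whole. The fingers move at their own pace and stop on an object; "force" is the grip in N (left out, the last holds). Time passes only in rows, so rows that do not move let the fingers close. It gives the time, the measured TCP pose, the force, the opening and the grip force at its end, in the units of the state.
- arm.get_state(): the state, without advancing time (a new reading comes with each control period).
- viewer.grab_frame(name): name is "scene" or "top" or "wrist"; returns a dict with "image" (420x560x3 uint8, blue, green, red), "mtx" (3x3 intrinsics, pixels), "rvec" (rotation vector, rad) and "tvec" (3), from world to camera coordinates, as OpenCV has them. Camera axes: x right, y down, z forward; pixel columns grow to the right and rows downward; lengths in m; the calibration is good to about 2 mm. The wrist camera is an equidistant fisheye: a pixel r from the principal point sees the ray r / f radians off the axis. A picture is of the moment at which its call begins. There is no depth.
- arm.job_done(): hands the job in; it is judged then, once.
The state is a dict: "t": time; "q": joint angles; "qd": joint speeds; "joint_efforts": joint torques, N m; "eef_pos": TCP position; "ee_rot": TCP orientation; "force": force on the tool from outside, world axes, zero at the start; "moment": the same for the moment, N m; "width": finger opening in m; "gripper_force": force on a finger pad.
Only numpy, scipy, OpenCV 4.12 (cv2) and the standard library are available. Lean on these libraries where they do the work, as an engineer would, in place of code of your own. Each camera call takes 0.05 s, during which the arm holds its last target. There are 200 camera calls.

## Task

Push the yellow bin along its guides until it is right home against its stop under the mouth of the blue chute. Then press the red pad of the lever down to lift the gate, keep it down until all three tube sleeves have rolled into the bin, and let the lever come back up so that the gate shuts. Only push the bin and the pad: do not lift the bin, do not touch the sleeves or the gate, and leave the grinder, the discs and the wrench where they lie.

Things in the scene. Friction and masses are not known exactly. Their poses are not given: they have to be found in the camera images.
- feeder: Blue steel gravity chute on dark legs, bolted to the bench (fixed). Origin on the bench below the middle of the chute's lip; x points level, uphill along the chute, away from the bin; y across, z up. Chute floor 74 mm wide, 66 mm high at the lip, rising at 14 degrees to x = 184 mm; walls 22 mm above it. Cheeks beside the lever's axle reach z = 170 mm at x = 82 to 138 mm.
- bin_stop (a point): Middle of the face of the bin's stop, a dark bar below the chute, at x = 31 mm, y = 0, z = 20 mm of the feeder. From it two dark guide strips, 14 mm high, run towards -x at y = +-61 mm to x = -117 mm (feeder), then flare out to x = -149 mm. Between them is bare bench.
- rocker (a joint): Angle of the rocking lever, rad: 0 = at rest, gate shut; 0.35 = pad fully down on its stop, gate's edge 38 mm above the chute floor. A spring returns it: 2 to 3 N down on the pad starts it, about 5 N holds it fully down. Its axle runs along the feeder's y at x = 103 mm, z = 153 mm. Sleeves pass under the gate from about 0.27 on; all three need about 1 s to run out.
- pad (a point): Middle of the upper face of the red press pad (44 x 44 mm, 9 mm thick) at the uphill end of the steel lever, beyond the chute's upper end; at rest at x = 221 mm, y = 0, z = 195 mm of the feeder, sloping 14 degrees up away from the axle. Fully pressed it is 43 mm lower and 7 mm further uphill. The space below it is free.
- gate (a point): Yellow gate plate, 52 mm wide and 48 mm high, on the downhill end of the lever, hanging in front of the first sleeve. This point is the middle of its lower edge, 6 mm above the chute floor when shut.
- bin: Yellow open plastic bin, 130 (x) x 110 (y) x 55 mm high, walls 4 mm, about 0.4 kg, loose on the bench between the guides (4 mm free each side). Origin: centre of its underside; x as the feeder's. At home its uphill end touches the stop and its origin is at x = -34 mm of the feeder; it starts drawn out 50 to 100 mm. Its outer end, to be pushed, is 65 mm from its origin towards -x.
- sleeve1: Steel tube sleeve, 30 mm in diameter, 60 mm long, 0.13 kg, lying across the chute against the gate; origin at its centre, y along its length.
- sleeve2: The next sleeve up the chute, the same.
- sleeve3: The third sleeve up the chute, the same.
- grinder: Yellow angle grinder lying on the bench, disc upwards, about 290 mm long, 77 mm high; a black side handle reaches 150 mm to its -y side. Origin on the bench under the joint of motor and gear head; x points to the head. Leave alone.
- discs: Stack of grinding discs lying flat, 115 mm in diameter, 25 mm high. Origin: centre of its underside. Leave alone.
- wrench: Steel wrench lying flat along its x, 170 mm long. Origin: under its middle. Leave alone.
There are look-alikes about, which are no part of the job. Leave any pink look-alike of the sleeve2 alone.

How it is judged:
By the outcome, as a careful person would: the job done as asked, in the order asked, and still so for the second after the job is handed in, with the robot touching nothing.
It also fails if it takes over 51 s, if anything falls off the work surface, if the arm or the gripper's body presses on something with over 40 N, if the wrist force passes 120 N, or if a joint passes its speed limit or range.

## Working session

There is one attempt and no reset: what is moved stays moved. The work goes in short steps, Python scripts to look and compute and a tool call to move; the robot and the scene stay as the last step left them, time stands still between calls to the robot, and variables do not carry over. Pictures are saved under pics/ and viewed, at most 10 in all, crops included, and the job is handed in when it is done.

Besides the shell and the picture viewer there is one more tool, called after "Request:" as a command line: name --argument value ..., lists and objects as JSON in quotes. apply_moves: Moves the arm, as the interface text tells. Shift numbers are shares of 20 cm and turn numbers shares of pi rad, none past 1 either way. Its arguments: {"type":"object","properties":{"commands":{"type":"array","items":{"type":"array","items":{"type":"array","items":{"type":"number"}}}},"force":{"type":"number"}},"required":["commands"]}

```bash
mkdir -p pics; cat > h.py <<'E'
import numpy as np, cv2
from station import arm, viewer
def grab(n,save=None):
    f=viewer.grab_frame(n)
    if save: cv2.imwrite(f'pics/{save}.png',f['image'])
    return f
def ray(f,u,v):
    R=cv2.Rodrigues(np.array(f['rvec'],float))[0]; t=np.array(f['tvec'],float).ravel()
    d=np.linalg.inv(f['mtx'])@[u,v,1]
    return -R.T@t, R.T@d
def onz(f,u,v,z):
    c,d=ray(f,u,v); return c+d*(z-c[2])/d[2]
def proj(f,P):
    return cv2.projectPoints(np.array(P,float).reshape(-1,3),np.array(f['rvec'],float),np.array(f['tvec'],float),np.array(f['mtx'],float),None)[0].reshape(-1,2)
E
python3 - <<'E'
from h import *
import pickle
a=grab('scene','s0');b=grab('top','t0')
pickle.dump((a,b),open('f0.pkl','wb'))
for f in(a,b):print(ray(f,280,210))
s=arm.get_state();print(s['t'],s['eef_pos'],s['ee_rot'],s['width'],arm.tip_reach)
E
```

```text
(array([ 1.30691069, -0.35367679,  0.92264868]), array([-0.64074816,  0.36280244, -0.67672989]))
(array([0.46356336, 0.05627417, 0.92180836]), array([ 0.14559787, -0.05983563, -0.98772259]))
0.1 [0.27373507 0.61658104 0.24772574] [ 3.14011729e+00 -1.54588674e-04 -4.17877345e-01] 0.08778922066859997 0.022
```

View pics/s0.png

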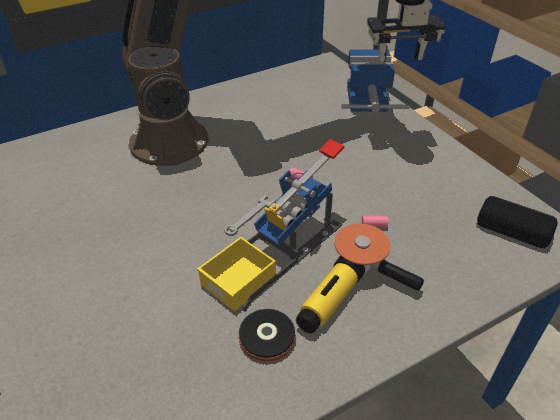

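View pics/t0.png

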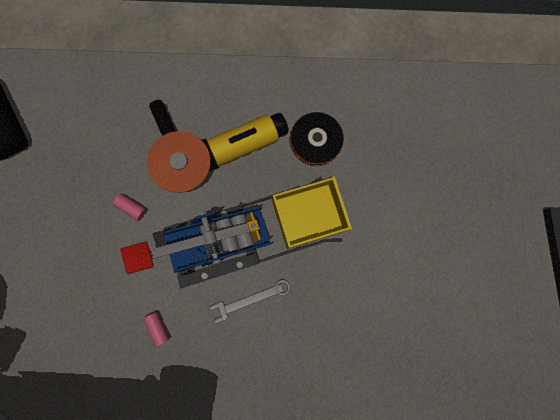

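The top view shows the bin at about (312,212), the red pad at (137,258), the discs at (317,138) beyond the bin, and the wrench at (250,302). Next I measure the pad and the bin.

```bash
python3 - <<'E'
from h import *
import pickle
a,b=pickle.load(open('f0.pkl','rb'))
def blob(f,lo,hi,near):
    m=cv2.inRange(cv2.cvtColor(f['image'],cv2.COLOR_BGR2HSV),lo,hi)
    m=cv2.morphologyEx(m,cv2.MORPH_CLOSE,np.ones((5,5)))
    cs=cv2.findContours(m,cv2.RETR_EXTERNAL,cv2.CHAIN_APPROX_NONE)[0]
    cs=[c for c in cs if cv2.contourArea(c)>60]
    return min(cs,key=lambda c:np.hypot(*(np.array(cv2.minAreaRect(c)[0])-near)))
def cen(c): M=cv2.moments(c); return M['m10']/M['m00'],M['m01']/M['m00']
pa=blob(a,(0,190,90),(6,255,255),(332,149)); pb=blob(b,(0,190,90),(6,255,255),(137,258))
print(cen(pa),cv2.contourArea(pa),cen(pb),cv2.contourArea(pb))
c1,d1=ray(a,*cen(pa));c2,d2=ray(b,*cen(pb))
s=np.linalg.lstsq(np.c_[d1,-d2],c2-c1,rcond=None)[0]
P1,P2=c1+s[0]*d1,c2+s[1]*d2;print('pad',P1,P2)
pad=onz(b,*cen(pb),.195)
print('pad z.195',pad)
yb=blob(b,(20,120,60),(35,255,255),(312,212))
q=cv2.boxPoints(cv2.minAreaRect(yb));print(q)
ap=cv2.approxPolyDP(cv2.convexHull(yb),6,True).reshape(-1,2);print(ap)
Q=np.array([onz(b,*p,.055) for p in ap]);print(Q)
if len(Q)==4:
    print([np.linalg.norm(Q[i]-Q[i-1]) for i in range(4)])
    bc=Q.mean(0);print('bin',bc,'dist to pad',np.linalg.norm((pad-bc)[:2]))
    d=(pad-bc)[:2];print('yaw feeder',np.arctan2(d[1],d[0]), [np.arctan2(*(Q[i]-Q[i-1])[1::-1]) for i in range(4)])
    th=np.arctan2(d[1],d[0]);u=d/np.linalg.norm(d)
    F=pad[:2]-.221*u;print('feeder',F,'stop',F+.031*u,'binhome',F-.034*u,'bin x in feeder',(bc[:2]-F)@u)
    g=[onz(b,*p,.025) for p in [(317,138)]];print('disc',g)
    print('lip etc check',proj(b,[[*F,.066],[*(F-.149*u),.0],[*(F+.184*u),.11]]))
E
```

```text
(331.14942528735634, 148.22222222222223) 217.5 (136.34821657685399, 257.43135745445215) 649.5
pad [0.48961227 0.24717163 0.1916229 ] [0.48923768 0.24640249 0.19140952]
pad z.195 [0.48911147 0.24546786 0.195     ]
[[270.11353 195.11893]
 [335.32434 175.05405]
 [351.86487 228.81082]
 [286.65405 248.8757 ]]
[[334 176]
 [351 229]
 [287 248]
 [273 195]]
[[ 0.66278649 -0.10547904  0.055     ]
 [ 0.55525335 -0.13847267  0.055     ]
 [ 0.51583326 -0.01058065  0.055     ]
 [ 0.62149062  0.01802045  0.055     ]]
[np.float64(0.13022086676900685), np.float64(0.11248091696906952), np.float64(0.13382941891558567), np.float64(0.10946003930661494)]
bin [ 0.58884093 -0.05912798  0.055     ] dist to pad 0.3205067682238513
yaw feeder 1.887211588230507 [np.float64(-1.2481032217769814), np.float64(-2.8438881146564294), np.float64(1.8697858907848257), np.float64(0.2643611140621025)]
feeder [0.55787823 0.03543897] stop [0.54823221 0.06490004] binhome [0.56845773 0.00312684] bin x in feeder -0.09950676822385131
disc [array([ 0.7514469 , -0.07564677,  0.025     ])]
lip etc check [[264.06638816 225.85055396]
 [329.90166907 208.5596929 ]
 [168.39355215 253.08718653]]
```

Request:
apply_moves --commands '[[[1,0,0,0.15,0],[1,0,0,0.15,0],[1,0.08,-0.18,0,-0.027],[1,0.08,-0.18,0,-0.027],[1,0.08,-0.18,0,-0.027],[1,0.08,-0.18,0,-0.027],[1,0.08,-0.18,0,-0.027],[1,0.08,-0.18,0,-0.027],[1,0.08,-0.18,0,-0.027],[1,0.08,-0.18,0,-0.027],[1,0.08,-0.18,0,-0.027],[1,0.08,-0.18,0,-0.027]]]'

```text
t: 1.3
eef_pos: [0.4341, 0.2553, 0.3084]
ee_rot: [3.141, 0.0, -1.269]
force: [0.6, -0.7, 0.0]
width: 0.0014
gripper_force: 0.0
```

Request:
apply_moves --commands '[[[1,0.08,-0.18,0,0],[1,0.08,-0.18,0,0],[1,0.08,-0.18,0,0],[1,0.08,-0.18,0,0],[1,0.08,-0.18,0,0],[1,0.08,-0.18,0,0],[1,0.08,-0.18,0,0],[1,0.08,-0.18,0,0],[1,0.08,-0.18,0,0],[1,0.08,-0.18,0,0],[1,0,0,0,0],[1,0,0,0,0]]]'

```text
t: 2.5
eef_pos: [0.5937, -0.104, 0.3076]
ee_rot: [3.14, 0.001, -1.268]
force: [0.1, 1.0, -0.7]
width: 0.0005
gripper_force: 0.0
```

Request:
apply_moves --commands '[[[1,0.07,-0.15,0,0],[1,0.07,-0.15,0,0],[1,0,0,-0.2,0],[1,0,0,-0.2,0],[1,0,0,-0.2,0],[1,0,0,-0.2,0],[1,0,0,-0.2,0],[1,0,0,-0.15,0],[1,0,0,-0.1,0],[1,0,0,-0.08,0],[1,0,0,0,0],[1,0,0,0,0]]]'

```text
t: 3.7
eef_pos: [0.622, -0.1623, 0.043]
ee_rot: [3.141, -0.0, -1.265]
force: [0.4, -0.4, -0.1]
width: 0.0006
gripper_force: 0.0
```

```bash
python3 - <<'E'
from h import *
f=grab('top','t1');cv2.imwrite('pics/t1c.png',cv2.resize(f['image'][120:320,100:400],None,fx=2.5,fy=2.5))
E
```

```text
(no output)
```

View pics/t1c.png

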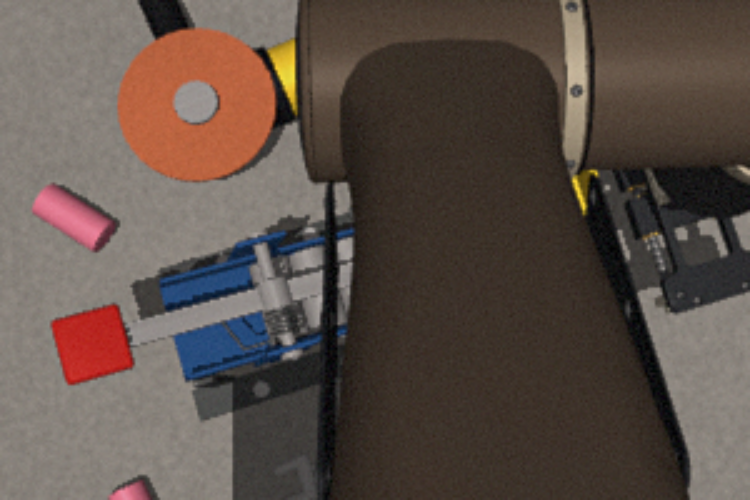

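The arm hides the bin in this view. The tool stands behind the bin's outer end, clear of the discs, so I start the push along the guides.

Request:
apply_moves --commands '[[[1,-0.015,0.048,0,0],[1,-0.015,0.048,0,0],[1,-0.015,0.048,0,0],[1,-0.015,0.048,0,0],[1,-0.015,0.048,0,0],[1,-0.015,0.048,0,0],[1,-0.015,0.048,0,0],[1,-0.015,0.048,0,0],[1,-0.008,0.024,0,0],[1,0,0,0,0]]]'

```text
t: 4.75
eef_pos: [0.5956, -0.0804, 0.0422]
ee_rot: [3.141, 0.001, -1.266]
force: [0.3, 0.1, -0.5]
width: 0.001
gripper_force: 0.0
```

Request:
apply_moves --commands '[[[1,-0.006,0.019,0,0],[1,-0.006,0.019,0,0],[1,0,0,0,0]]]'

```text
t: 5.05
eef_pos: [0.5934, -0.0735, 0.0422]
ee_rot: [3.141, 0.001, -1.266]
force: [0.1, 0.5, -0.0]
width: 0.0
gripper_force: 0.0
```

Request:
apply_moves --commands '[[[1,-0.003,0.01,0,0],[1,-0.003,0.01,0,0]]]'

```text
t: 5.25
eef_pos: [0.5936, -0.0705, 0.0429]
ee_rot: [-3.14, -0.001, -1.265]
force: [4.9, -11.8, 1.2]
width: 0.0002
gripper_force: 6.9
```

Request:
apply_moves --commands '[[[1,-0.003,0.01,0,0],[1,-0.003,0.01,0,0]]]'

```text
t: 5.45
eef_pos: [0.5936, -0.0696, 0.0443]
ee_rot: [-3.14, -0.005, -1.264]
force: [7.8, -35.6, 5.8]
width: 0.0005
gripper_force: 18.0
```

Request:
apply_moves --commands '[[[1,0.015,-0.048,0,0],[1,0.03,-0.096,0,0],[1,0.03,-0.096,0,0],[1,0,0,0.15,0],[1,0,0,0.2,0],[1,0,0,0.2,0],[1,0,0,0.2,0],[1,0,0,0.2,0],[1,0,0,0.2,0],[1,0,0,0.15,0],[1,0,0,0,0]]]'

```text
t: 6.55
eef_pos: [0.6083, -0.1139, 0.3079]
ee_rot: [-3.134, -0.002, -1.266]
force: [-0.6, 0.1, -0.4]
width: 0.0007
gripper_force: 0.0
```

Request:
apply_moves --commands '[[[1,-0.06,0.18,0,0],[1,-0.06,0.18,0,0],[1,-0.06,0.18,0,0],[1,-0.06,0.18,0,0],[1,-0.06,0.18,0,0],[1,-0.06,0.18,0,0],[1,-0.06,0.18,0,0],[1,-0.06,0.18,0,0],[1,-0.06,0.18,0,0],[1,-0.06,0.18,0,0],[1,0,0,0,0],[1,0,0,0,0]]]'

```text
t: 7.75
eef_pos: [0.4857, 0.2469, 0.3018]
ee_rot: [3.14, -0.0, -1.264]
force: [-0.2, -0.4, 0.3]
width: 0.0004
gripper_force: 0.0
```

```bash
python3 - <<'E'
from h import *
f=grab('scene','s2');g=grab('top','t2')
c=np.hstack([cv2.resize(x,(400,400)) for x in (f['image'][130:330,180:380],g['image'][130:330,220:420])])
cv2.imwrite('pics/c2.png',c)
F=np.array([.5579,.0354]);u=np.array([-.307,.952]);n=np.array([-.952,-.307])
# expected bin rim corners at home
P=[[*(F+(x)*u+y*n),.055] for x in(-.099,) for y in(-.055,.055)]
print(proj(g,P),(proj(g,P)-[220,130])*2+[400,0])
E
```

```text
[[302.81623144 186.14882408]
 [319.80280605 238.2526602 ]] [[565.63246288 112.29764816]
 [599.60561209 216.50532039]]
```

View pics/c2.png

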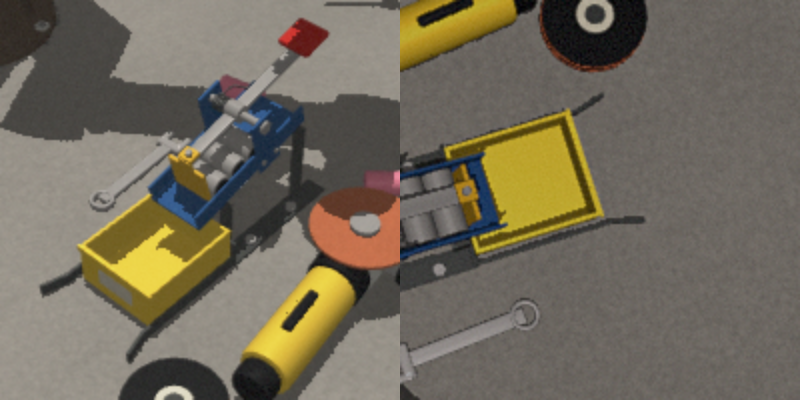

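The bin's outer corners, at crop pixels (568,110) and (603,216), lie within about 2 px of the predicted home position. The gate is shut and the sleeves are waiting. Next is the pad.

Request:
apply_moves --commands '[[[1,0.01,-0.01,-0.13,0],[1,0,0,-0.13,0],[1,0,0,-0.1,0],[1,0,0,-0.04,0],[1,0,0,0,0]]]'

```text
t: 8.35
eef_pos: [0.4884, 0.243, 0.2217]
ee_rot: [3.14, -0.001, -1.267]
force: [0.4, -0.3, 0.0]
width: 0.0004
gripper_force: 0.0
```

Request:
apply_moves --commands '[[[1,-0.002,0.006,-0.045,0],[1,-0.002,0.008,-0.06,0],[1,-0.003,0.01,-0.06,0],[1,-0.003,0.01,-0.06,0],[1,0,0,0,0],[1,0,0,0,0]]]'

```text
t: 8.95
eef_pos: [0.4864, 0.251, 0.1774]
ee_rot: [3.141, -0.0, -1.266]
force: [0.4, 0.6, 5.4]
width: 0.0006
gripper_force: 2.5
```

Request:
apply_moves --commands '[[[1,0,0,-0.006,0],[1,0,0,-0.004,0],[1,0,0,0,0],[1,0,0,0,0],[1,0,0,0,0],[1,0,0,0,0],[1,0,0,0,0],[1,0,0,0,0],[1,0,0,0,0],[1,0,0,0,0],[1,0,0,0,0],[1,0,0,0,0]]]'

```text
t: 10.15
eef_pos: [0.4864, 0.251, 0.176]
ee_rot: [-3.141, 0.0, -1.266]
force: [-0.8, 1.1, 4.7]
width: 0.0003
gripper_force: 2.6
```

Request:
apply_moves --commands '[[[1,0,0,0,0],[1,0,0,0,0],[1,0,0,0,0],[1,0,0,0,0],[1,0,0,0,0],[1,0,0,0,0],[1,0,0,0,0],[1,0,0,0,0],[1,0,0,0,0],[1,0,0,0,0]]]'

```text
t: 11.15
eef_pos: [0.4864, 0.251, 0.176]
ee_rot: [-3.141, 0.0, -1.266]
force: [-0.7, 0.1, 5.1]
width: 0.0004
gripper_force: 2.6
```

```bash
python3 - <<'E'
from h import *
f=grab('scene','s3');g=grab('top','t3')
c=np.hstack([cv2.resize(x,(400,400)) for x in (f['image'][130:330,180:380],g['image'][130:330,220:420])])
cv2.imwrite('pics/c3.png',c)
E
```

```text
(no output)
```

View pics/c3.png

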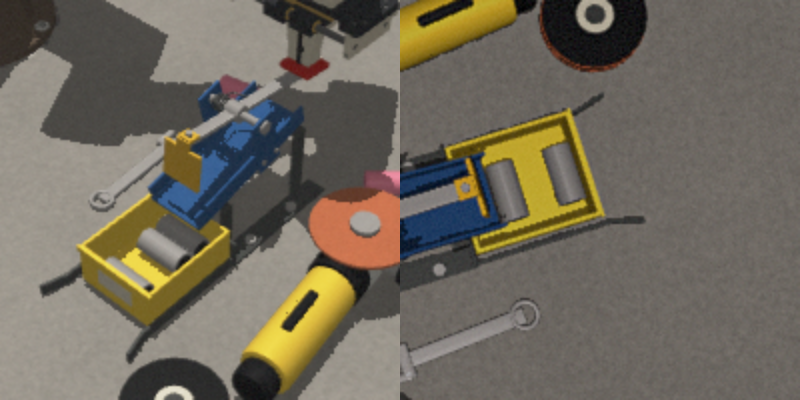

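All three sleeves are in the bin: one at crop (565,172) and two at about (505,190), seen as a pair at (175,240) in the scene view. The chute is empty and the bin has not moved. I let the lever up.

Request:
apply_moves --commands '[[[1,0.003,-0.01,0.06,0],[1,0.003,-0.01,0.06,0],[1,0.002,-0.008,0.06,0],[1,0.002,-0.006,0.06,0],[1,0,0,0.06,0],[1,0,0,0.15,0],[1,0,0,0.2,0],[1,0,0,0.1,0],[1,0,0,0,0],[1,0,0,0,0],[1,0,0,0,0],[1,0,0,0,0]]]'

```text
t: 12.45
eef_pos: [0.4881, 0.2438, 0.3245]
ee_rot: [3.14, -0.001, -1.266]
force: [0.8, 0.9, -0.6]
width: 0.0003
gripper_force: 0.0
```

```bash
python3 - <<'E'
from h import *
f=grab('scene','s4');g=grab('top','t4')
c=np.hstack([cv2.resize(x,(400,400)) for x in (f['image'][130:330,180:380],g['image'][130:330,220:420])])
cv2.imwrite('pics/c4.png',c)
E
```

```text
(no output)
```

View pics/c4.png

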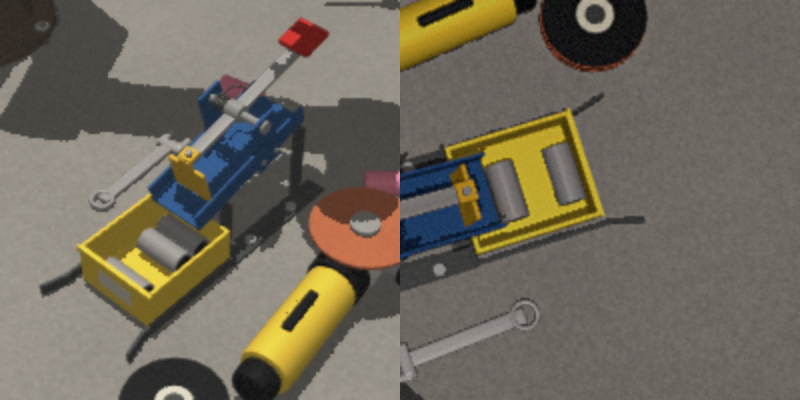

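The pad is back up at (303,37), the gate at (187,172) is shut, three sleeves lie in the bin, and the bin is still home.

```bash
python3 -c "
from station import arm
print(arm.job_done())"
```

```text
the job is handed in; nothing more can be done
None
```

The job is handed in at about 12.6 s of the 51 s allowed: the bin is home against its stop, all three sleeves are in it, the gate is shut, and the arm is clear of everything.

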